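# Switch on the guarded pump supply

### The arm

A 7-joint arm with a two-finger parallel gripper is mounted at the origin on the work surface. World frame = base frame: x ahead of the robot, y to its left, z up, the work surface at z = 0. Lengths are in m, angles in rad, forces in N, time in s.
With the tool pointing down it reaches from about 0.425 to 0.925 m from the base axis. Payload 6.8 kg.
Tool frame: the origin (TCP) lies at the very end of the fingers, on their centre line; the grasp point (between the pads) lies 19 mm behind it; z points along the fingers, y is the line along which they close (so a half turn about z gives the same grasp; the last joint's range is limited). The gripper opens to 88 mm and grips with 3 to 60 N. Pads are 20 mm wide; open, the fingers measure 115 mm over their backs; the gripper's body (75 mm by 178 mm) begins 61 mm behind the grasp point.
Start: joints at [1.22, 0.477, 0.022, 1.555, -0.011, 1.109, -0.083], TCP at [0.162, -0.655, 0.223] pointing down, gripper open.
Joint ranges: [-2.96, 2.96], [-0.34, 2.1], [-1.41, 1.46], [0.24, 2.44], [-1.37, 4.51], [0.17, 1.92], [-2.96, 2.96]. Speed limits (rad/s): [2.39, 2.39, 3.14, 3.14, 3.14, 3.14, 3.14].

### API

Orientations are given as a rotation vector (axis times angle).
In Python, from workcell import ctrl, claw, sensors, vision, order, nets gives the robot as it stands. Calls block until the motion is done:
- ctrl.move_pose(position, orientation): joint-space move of the TCP to a pose.
- ctrl.line_to(position, orientation=None, feed=0.15): straight line of the TCP; orientation=None keeps the orientation; feed is the mean speed in m/s.
- ctrl.move_joints(angles): joint-space move.
- claw.let_go() and claw.gripper_close(squeeze=None): open the fingers fully, or close them until they stop; squeeze is the grip in N (None keeps the last).
- ctrl.pause(seconds).
- ctrl.solve_ik(position, orientation): joint angles nearest the present ones, or None.
- sensors.state(): the state.
- vision.read_camera(name): name is "scene" or "side" or "wrist"; returns (picture, depth): 480x640x3 uint8, blue, green, red; 480x640 float32, m along the optical axis (not along the pixel's ray), 0 where there is no reading.
- vision.camera_params(name): a dict with "mtx" (3x3 intrinsics, pixels), "view" (4x4, takes a point from world to camera coordinates); the wrist camera has in their place "T_tool_cam" (4x4, takes a point from camera to tool coordinates, whose origin is the TCP and whose axes are the flange's). Camera axes: x right, y up, looking along -z (the intrinsics and any distortion apply to the point x, -y, -z); pixel columns grow to the right and rows downward; lengths in m; the calibration is good to about 2 mm. The wrist camera is an equidistant fisheye: a pixel r from the principal point sees the ray r / f radians off the axis. A picture is of the moment at which its call begins: read the wrist's pose just before it. camera_params takes no time and is no camera call.
A pose or a line that the arm cannot do raises ctrl.IKError and nothing moves.
- order.hand_in(): hands the job in; it is judged then, once.
Trained networks look in the newest picture that a camera, given by its name, has taken for a name from the list of things; names that differ only in an ending like _2 or _b are one class to them, and where a whole thing is asked for, a point or a joint stands for the part that bears it (a point fixed in the world has none). Each returns a list of dicts, best first, with "confidence" (0 to 1); they miss things now and then, are a little off and sometimes report something else, mostly with a low value. They report only what shows in the picture. A call takes as long as a camera call. They do not tell look-alikes from the thing itself.
- nets.cut_out(camera, thing): "mask" (480x640 bool, what is visible of it) and "box" ([left, top, right, bottom] in pixels, round what is visible of it).
The state is a dict: "time_s": time; "qpos": joint angles; "joint_vel": joint speeds; "joint_efforts": joint torques, N m; "tool_pos": TCP position; "eef_rot": TCP orientation; "force": force on the tool from outside, world axes, zero at the start; "torque": the same for the moment, N m; "grip_width": finger opening in m; "grip_force": force on a finger pad.
Only numpy, scipy, OpenCV 4.12 (cv2) and the standard library are available. Lean on these libraries where they do the work, as an engineer would, in place of code of your own. Each camera call takes 0.05 s, during which the arm holds its last target. There are 200 camera calls.

### The job

Switch on the pump supply on the lab bench: with a fingertip, tip the red guard all the way back so that it stays open, push the toggle under it fully over towards the guard's hinge (on), then nudge the guard forward again so that it drops shut over the toggle. Leave the blue-guarded switch as it is, and do not pick up, shift or knock over the jar, bottle or screwdriver.

Things in the scene. Friction and masses are not known exactly. Their poses are not given: they have to be found in the camera images.
- red_box: White and grey bench power box with the red guard (the one to switch on), bolted down, turned up to 0.45 rad; the boxes may swap places. 150 (x) x 100 (y) x 60 mm high; origin at the centre of its underside, z up; x points from the guard's lip side (towards the robot) to its hinge side. Toggle pivot at x 3, y 0, z 60 mm (on the flat top panel); guard hinge axis at x 42, z 66 mm, parallel to y.
- red_guard (a joint): Hinge of the red plastic guard, rad: 0 = shut over the toggle; 1.75 = right back at its stop, on the hinge side. A hollow cover open below and at the hinge end: 70 mm long from hinge to front wall, 54 mm wide, 40 mm high above the hinge axis, walls 3 mm, about 45 g, no spring. Over-centre: let go below about 0.95 rad it falls shut, above about 1.1 rad it falls back and rests at 1.75.
- red_lip (a point): Outer edge of the red guard's finger lip, mid-width, mid-thickness (moves with the guard). The lip is a tab 4 mm thick, 40 mm wide, flush with the guard's top, 16 mm out beyond its front wall. Shut, it is 44 mm above the top panel, at x -44 mm in the box frame, nothing beneath it: lift it from below or push its edge towards the hinge; under 1 N does it.
- red_hinge (a point): Middle of the red guard's hinge axis (fixed to the box). Tipped back, the guard stands wholly on the hinge side of it, leaving the toggle free: what was its top then faces away from the lip side, upright, 39 to 55 mm beyond the axis, reaching about 80 mm above it.
- red_toggle (a joint): Toggle under the red guard, rad: 0 = off, leaning 0.4 rad to the lip side (box -x), found within 0.06 of it; 0.8 = on, at its stop, leaning 0.4 rad to the hinge side. Steel bat 8 mm thick, 36 mm from pivot to the centre of its white 13 mm ball. Needs about 2 N at mid height, no spring, stays where left. Out of reach while the guard is shut.
- red_tip (a point): Centre of the white ball on the end of the toggle under the red guard.
- blue_box: White and grey bench power box with the blue guard (leave as it is), bolted down, turned up to 0.45 rad; the boxes may swap places. 150 (x) x 100 (y) x 60 mm high; origin at the centre of its underside, z up; x points from the guard's lip side (towards the robot) to its hinge side. Toggle pivot at x 3, y 0, z 60 mm (on the flat top panel); guard hinge axis at x 42, z 66 mm, parallel to y.
- blue_guard (a joint): Hinge of the blue guard, same as the red one; to stay shut (0).
- blue_toggle (a joint): Toggle under the blue guard, same as the red one; to stay as found (off, near 0).
- jar: Small amber jar with yellow cap, 36 mm across, 60 mm tall, loose, between the boxes; origin at the centre of its underside. Leave alone.
- bottle: Clear glass bottle with yellow cap, 60 mm across, 130 mm tall, loose, beyond the boxes; origin at the centre of its underside. Leave alone.
- driver: Screwdriver lying loose beyond the boxes, about 200 mm long, handle blue and under 35 mm thick, roughly across the robot's view (its x axis runs from handle to tip). Leave alone.
There are look-alikes about, which are no part of the job. Leave any turquoise or yellow look-alike of the red_box alone. Leave any yellow look-alike of the blue_box alone.

How it is judged:
On the way, in this order (a step that is already met when the one before it is completed fails the run):
1. the red guard is tipped back (value of joint red_guard above 1.2 rad), for 0.2 s.
2. the toggle is flipped on with the guard open (value of joint red_toggle above 0.66 rad and value of joint red_guard above 0.8 rad), for 0.1 s.
3. the red guard is shut again over the switched-on toggle (value of joint red_guard below 0.06 rad and value of joint red_toggle above 0.66 rad), for 0.2 s.
At the end, for the whole second after the job is handed in: Red guard shut (under 0.06 rad) and at rest, the toggle under it on (over 0.66 of 0.8 rad), blue guard shut (under 0.1 rad) and its toggle off (under 0.2 rad), jar, bottle and screwdriver within 20 mm of where they stood, jar and bottle upright (all of step 3 and velocity of joint red_guard below 0.1 rad/s and value of joint blue_guard below 0.1 rad and value of joint blue_toggle below 0.2 rad and distance of each of jar, bottle, driver from where it was at the start of the episode below 0.02 m and angle between each of jar, bottle's own z axis and vertical below 0.2 rad); the robot touches nothing.
It fails at once if the blue guard is opened or its toggle moved (value of joint blue_guard above 0.2 rad or value of joint blue_toggle above 0.25 rad).
It fails at once if the jar, bottle or screwdriver is shifted over 20 mm, lifted or knocked over (not (distance of jar from where it was at the start of the episode below 0.02 m) or not (distance of bottle from where it was at the start of the episode below 0.02 m) or not (distance of driver from where it was at the start of the episode below 0.02 m) or angle between any of jar, bottle's own z axis and vertical above 0.35 rad).
It also fails if it takes over 58 s, if anything falls off the work surface, if the arm or the gripper's body presses on something with over 40 N, if the wrist force passes 120 N, or if a joint passes its speed limit or range.

## Working session

There is one attempt and no reset: what is moved stays moved. The work goes in short steps, each a Python script; the robot and the scene stay as the last script left them, time stands still between calls to the robot, and variables do not carry over. Pictures are saved under pics/ and viewed, at most 10 in all, crops included, and the job is handed in when it is done.

```bash
mkdir -p pics; ls
cat > h.py <<'E'
import numpy as np, cv2
from workcell import ctrl, claw, sensors, vision, order, nets
def pts(cam,dep,mask=None):
    p=vision.camera_params(cam);K=np.array(p["mtx"]);V=np.linalg.inv(np.array(p["view"]))
    m=(dep>0) if mask is None else (mask&(dep>0))
    v,u=np.nonzero(m);d=dep[v,u]
    c=np.stack([(u-K[0,2])/K[0,0]*d,-(v-K[1,2])/K[1,1]*d,-d,np.ones_like(d)],1)
    return (c@V.T)[:,:3],u,v
E
python3 - <<'E'
from h import *
for c in("scene","side"):
    im,d=vision.read_camera(c);cv2.imwrite(f"pics/{c}0.png",im);np.save(f"{c}0.npy",d)
    print(c,{k:np.round(v,3).tolist() if not isinstance(v,str) else v for k,v in vision.camera_params(c).items()})
    for t in("red_box","blue_box","red_guard","blue_guard","jar","bottle","driver"):
        for r in nets.cut_out(c,t)[:4]:
            P,u,v=pts(c,d,r["mask"])
            print(c,t,round(r["confidence"],2),r["box"],np.round(np.median(P,0),3) if len(P) else None)
print(sensors.state())
E
```

```text
pics
scene {'mtx': [[445.514, 0.0, 322.532], [0.0, 445.514, 238.632], [0.0, 0.0, 1.0]], 'view': [[-0.343, 0.939, -0.008, 0.137], [-0.753, -0.269, 0.601, 0.347], [0.562, 0.212, 0.799, -1.268], [0.0, 0.0, 0.0, 1.0]]}
scene red_box 0.96 [454.7, 320.1, 526.6, 421.9] [0.675 0.4   0.058]
scene red_box 0.81 [370.6, 249.1, 442.3, 343.0] [0.577 0.234 0.06 ]
scene red_box 0.79 [395.5, 180.9, 447.5, 251.3] [0.375 0.221 0.058]
scene blue_box 0.9 [218.9, 111.9, 265.0, 179.8] [ 0.299 -0.263  0.057]
scene blue_box 0.63 [207.3, 182.2, 264.6, 260.2] [ 0.524 -0.155  0.06 ]
scene blue_box 0.61 [392.2, 255.2, 432.7, 295.8] [0.554 0.234 0.106]
scene blue_box 0.43 [373.2, 248.4, 443.6, 342.2] [0.578 0.234 0.06 ]
scene red_guard 0.9 [411.9, 179.4, 444.3, 222.2] [0.345 0.219 0.103]
scene red_guard 0.77 [392.7, 253.1, 431.7, 297.2] [0.553 0.233 0.106]
scene red_guard 0.71 [477.7, 326.6, 526.8, 388.6] [0.651 0.408 0.104]
scene blue_guard 0.75 [214.7, 182.0, 249.2, 226.9] [ 0.501 -0.169  0.105]
scene blue_guard 0.73 [222.8, 111.6, 247.0, 140.1] [ 0.269 -0.28   0.104]
scene jar 0.85 [293.0, 229.5, 306.7, 256.2]
[... 1399 characters left out ...]

{'time_s': 0.8, 'qpos': array([ 1.2199289 ,  0.4769543 ,  0.02241259,  1.55537677, -0.01148543,
        1.10930577, -0.08309291]), 'joint_vel': array([-0.00067376,  0.00106301,  0.00051213, -0.00011891,  0.00066194,
        0.00054393,  0.00128292]), 'joint_efforts': array([ 7.24578367e-04, -5.82656407e+01,  1.53298650e+00, -2.72923350e+01,
       -5.43746387e-02,  9.83227539e-03,  3.49701145e-05]), 'tool_pos': array([ 0.16226669, -0.65523766,  0.22270465]), 'eef_rot': array([3.11839743e+00, 3.80363503e-01, 2.07189636e-05]), 'force': array([ 0.0789733 , -0.41854502, -0.02950431]), 'torque': array([-0.02950075,  0.00375278,  0.09254469]), 'grip_force': 0.0, 'grip_width': 0.08777128769851576}
```

View pics/scene0.png

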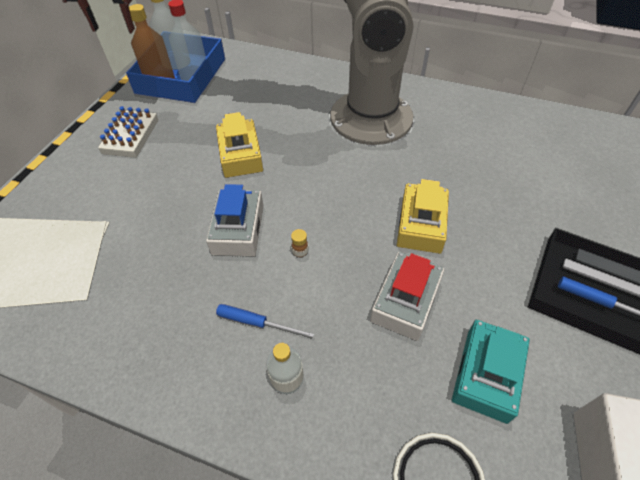

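Run:
```python
from h import *
im=cv2.imread("pics/scene0.png")
cv2.imwrite("pics/crop0.png",cv2.resize(im[170:430,365:535],None,fx=3.0,fy=2.3*1.0,interpolation=cv2.INTER_CUBIC) if 0 else cv2.resize(im[170:430,200:535],None,fx=2.3,fy=2.3,interpolation=cv2.INTER_CUBIC))
hsv=cv2.cvtColor(im,cv2.COLOR_BGR2HSV)
for n,(x0,y0,x1,y1) in dict(A=(412,180,444,222),B=(393,253,431,297),C=(478,327,526,388),D=(215,182,249,226),E=(223,112,247,140)).items():
    q=hsv[y0+8:y1-8,x0+6:x1-6].reshape(-1,3);print(n,np.median(q[q[:,1]>60],0) if (q[:,1]>60).any() else None)
```

```text
A [ 25. 151. 227.]
B [  1. 184. 193.]
C [ 88. 145. 162.]
D [110. 175. 185.]
E [ 25. 151. 227.]
```

The scene shows three candidates for the red box: yellow at (425,212), red at (412,275) and turquoise (495,370). The one at (412,275) fits, with a white/grey body and a red guard; the blue-guarded box is at (235,215). I'll confirm in the crop and fit its pose.

View pics/crop0.png

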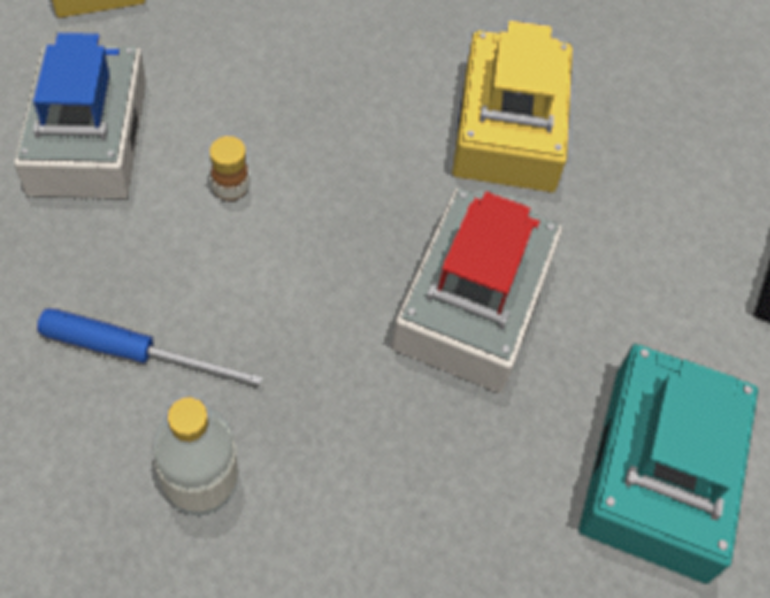

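Run:
```python
from h import *
top=[];g=[]
for c in("scene","side"):
    im=cv2.imread(f"pics/{c}0.png");d=np.load(f"{c}0.npy");P,u,v=pts(c,d)
    hsv=cv2.cvtColor(im,cv2.COLOR_BGR2HSV)[v,u]
    near=np.hypot(P[:,0]-.565,P[:,1]-.238)<.105
    t=P[near&(P[:,2]>.054)&(P[:,2]<.066)]
    red=near&((hsv[:,0]<8)|(hsv[:,0]>172))&(hsv[:,1]>120)
    r=P[red&(P[:,2]>.098)]
    for n,q in(("top",t),("guard",r)):
        (cx,cy),(w,h),a=cv2.minAreaRect((q[:,:2]*1000).astype(np.float32));print(c,n,len(q),np.round([cx,cy,w,h,a],1),np.round(np.median(q[:,2]),4))
    top.append(t);g.append(r)
for n,q in(("top",np.vstack(top)),("guard",np.vstack(g))):
    (cx,cy),(w,h),a=cv2.minAreaRect((q[:,:2]*1000).astype(np.float32));print("both",n,np.round([cx,cy,w,h,a],1))
# arm posture check
from scipy.spatial.transform import Rotation as R
```

```text
scene top 2031 [549.8 233.3  98.9 148.   84.9] 0.0596
scene guard 1098 [546.9 233.7  53.9  87.4  85. ] 0.1058
side top 1768 [547.  235.8 100.6 149.5  85.6] 0.0597
side guard 997 [546.  233.6  56.5  87.5  84.7] 0.1057
both top [548.3 235.1 102.3 151.8  85.2]
both guard [546.5 233.6  56.5  88.4  84.7]
```

The crop confirms it: white/grey box with a red guard at (490,240) in the crop. The yellow and turquoise ones have bodies of the same colour as their guards. The fit is also consistent: 150x100 top at z 0.060, guard 88x55 at z 0.106, yaw about -5°. Next: open the guard by following the lip's arc with the closed fingers pointing down.

```bash
cat >> h.py <<'E'
from scipy.spatial.transform import Rotation as R
C=np.array([.5478,.2343]);YAW=np.deg2rad(-5.0)
def W(x,z,y=0.):
    c,s=np.cos(YAW),np.sin(YAW);return np.array([C[0]+c*x-s*y,C[1]+s*x+c*y,z])
ORI=(R.from_euler('z',YAW)*R.from_euler('x',np.pi)).as_rotvec()
def lip(t,p=(-.086,.038)):
    return .042+p[0]*np.cos(t)+p[1]*np.sin(t), .066-p[0]*np.sin(t)+p[1]*np.cos(t)
def st(tag=""):
    s=sensors.state();print(tag,round(s["time_s"],1),np.round(s["tool_pos"],4),np.round(s["force"],1))
E
cat > open.py <<'E'
from h import *
for p in (W(-.07,.22),W(-.07,.094),W(.06,.17),W(.14,.2),W(.14,.126)):
    assert ctrl.solve_ik(p,ORI) is not None,p
claw.gripper_close(10)
ctrl.move_pose(W(-.07,.22),ORI);st("above")
ctrl.line_to(W(-.07,.094));st("down")
for t in np.arange(0,1.36,.15):
    x,z=lip(t); ctrl.line_to(W(x-.008,z-.010),feed=.08);st(f"{t:.2f}")
ctrl.line_to(W(x-.02,.24));ctrl.line_to(W(-.09,.24),feed=.25)
im,d=vision.read_camera("side");cv2.imwrite("pics/side1.png",cv2.resize(im[200:420,150:450],None,fx=2.5,fy=2.5));st("end")
E
python3 open.py
```

```text
above 5.5 [0.4785 0.2398 0.2198] [ 0.3 -0.2  0.3]
down 6.5 [0.4785 0.241  0.0948] [ 0.5 -0.5  0.1]
0.00 6.8 [0.493  0.2398 0.0946] [-13.    0.    9.3]
0.15 7.2 [0.4997 0.2391 0.1072] [-12.5  -0.    7.8]
0.30 7.5 [0.5123 0.2378 0.1185] [-0.2  0.5  0.1]
0.45 7.8 [0.5221 0.2364 0.128 ] [ 0.2 -0.3  0.4]
0.60 8.1 [0.5328 0.2357 0.1361] [-0.  -0.2 -0.2]
0.75 8.4 [0.545  0.2346 0.1424] [-0.6 -0.3 -0.2]
0.90 8.8 [0.5582 0.2334 0.1469] [-0.5 -0.3 -0.2]
1.05 9.1 [0.572  0.2322 0.1494] [-0.3 -0.6  0.3]
1.20 9.4 [0.5859 0.2309 0.1498] [ 0.3 -0.2  0.5]
1.35 9.8 [0.6    0.2296 0.148 ] [ 0.2 -1.4 -0.3]
end 11.2 [0.46   0.2414 0.2397] [-0.2  0.  -0.5]
```

View pics/side1.png

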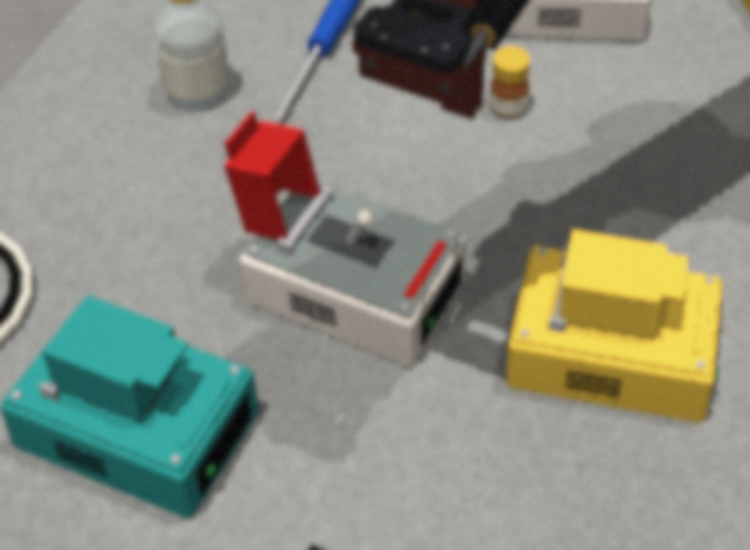

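The red guard at (270,170) in the crop is fully back and the white ball at (365,215) is free; its neighbours haven't moved. Next, the toggle.

```bash
cat > tog.py <<'E'
from h import *
ctrl.line_to(W(-.045,.2),ORI,feed=.2);ctrl.line_to(W(-.045,.080));st("down")
for x in np.arange(-.030,.0061,.003):
    ctrl.line_to(W(x,.080),feed=.05);st(f"{x:.3f}")
    if x>-.006 and np.linalg.norm(sensors.state()["force"][:2])>10: break
ctrl.line_to(W(x-.02,.080));ctrl.line_to(W(-.03,.22),feed=.25);ctrl.line_to(W(-.09,.24),feed=.25)
im,d=vision.read_camera("side");cv2.imwrite("pics/side2.png",cv2.resize(im[260:350,240:345],None,fx=5,fy=5,interpolation=cv2.INTER_CUBIC));st("end")
P,u,v=pts("side",d);i=im[v,u].astype(int);c,s=np.cos(YAW),np.sin(YAW)
q=P[:,:2]-C;bx=c*q[:,0]+s*q[:,1];by=-s*q[:,0]+c*q[:,1]
m=(abs(bx)<.04)&(abs(by)<.02)&(P[:,2]>.08)&(P[:,2]<.115)
print(m.sum(),np.c_[bx,by,P[:,2]][m].mean(0) if m.any() else 0)
E
python3 tog.py
```

```text
down 12.6 [0.5034 0.2388 0.081 ] [-0.7 -0.3 -0.3]
-0.030 13.1 [0.5184 0.2369 0.0801] [-0.3 -0.1 -0.4]
-0.027 13.3 [0.5208 0.2367 0.08  ] [-1.6  0.3  0.7]
-0.024 13.6 [0.5239 0.2365 0.08  ] [-1.5  0.7  1.8]
-0.021 13.8 [0.5273 0.2361 0.08  ] [-1.   0.6  1.3]
-0.018 14.1 [0.5303 0.2357 0.08  ] [0.6 0.1 0.2]
-0.015 14.3 [0.5333 0.2355 0.08  ] [-0.5 -0.2 -0.1]
-0.012 14.6 [0.5362 0.2352 0.08  ] [-0.   0.3  0.8]
-0.009 14.8 [0.5391 0.2351 0.08  ] [-0.7 -0.2  0.8]
-0.006 15.1 [0.5418 0.2348 0.0799] [-0.9  0.1  0.3]
-0.003 15.3 [0.5448 0.2343 0.0798] [-2.1 -0.1 -0.3]
-0.000 15.6 [0.5457 0.2343 0.0795] [-7.7  0.   1.1]
0.003 15.8 [0.546  0.2344 0.0794] [-15.1  -0.5   6.5]
end 17.3 [0.4582 0.2411 0.2387] [ 0.2  0.5 -0.2]
52 [0.01395736 0.00085847 0.09288001]
```

View pics/side2.png

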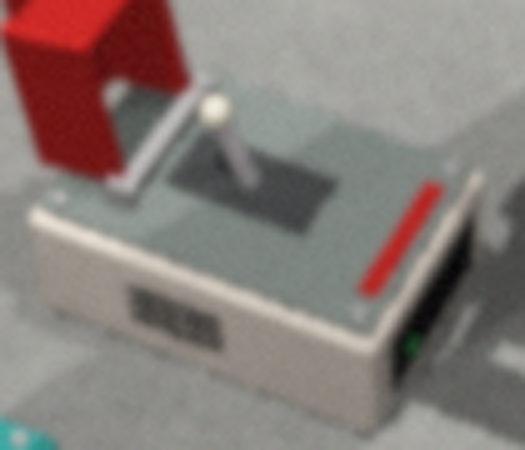

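The ball at (215,108) now leans to the hinge side, at box x about +14–17 mm, with the stop reached at 15 N. Now I'll close the guard from behind.

```bash
cat > close.py <<'E'
from h import *
ctrl.line_to(W(.14,.24),ORI,feed=.25);ctrl.line_to(W(.14,.126));st("down")
for x in np.arange(.11,.029,-.01):
    ctrl.line_to(W(x,.126),feed=.06);st(f"{x:.3f}")
ctrl.line_to(W(.05,.25));ctrl.line_to(W(-.09,.25),feed=.25);ctrl.pause(.5)
im,d=vision.read_camera("side");cv2.imwrite("pics/side3.png",cv2.resize(im[140:420,150:520],None,fx=2.1,fy=2.1));st("end")
P,u,v=pts("side",d);h=cv2.cvtColor(im,cv2.COLOR_BGR2HSV)[v,u]
m=(np.hypot(P[:,0]-.565,P[:,1]-.238)<.105)&((h[:,0]<8)|(h[:,0]>172))&(h[:,1]>120)&(P[:,2]>.095)
q=P[m];(c,wh,a)=cv2.minAreaRect((q[:,:2]*1000).astype(np.float32));print(m.sum(),c,wh,a,np.percentile(q[:,2],[5,50,95]))
E
python3 close.py
```

```text
down 19.3 [0.6877 0.2227 0.1272] [ 0.3 -0.4  0.9]
0.110 19.9 [0.6575 0.2245 0.1261] [ 0.2 -0.2  0.7]
0.100 20.2 [0.647  0.2258 0.126 ] [ 0.  -0.2 -0.7]
0.090 20.5 [0.637  0.2266 0.1261] [-0.4 -0.5 -0.6]
0.080 20.9 [0.627  0.2274 0.126 ] [ 0.2 -0.8 -0.2]
0.070 21.2 [0.617  0.2283 0.126 ] [1.  0.2 0. ]
0.060 21.5 [0.6071 0.2292 0.1261] [ 1.  -1.3  0.7]
0.050 21.8 [0.5972 0.2301 0.1261] [ 1.1  0.2 -0.6]
0.040 22.1 [0.5872 0.2309 0.1261] [-0.1 -0.6  0.5]
0.030 22.4 [0.5773 0.2318 0.1261] [-0.5  0.5  0.4]
end 24.7 [0.4582 0.2422 0.25  ] [-0.1 -0.2 -0.2]
1297 (527.3964233398438, 240.07382202148438) (63.094722747802734, 132.98876953125) 75.99275207519531 [0.10059169 0.10614836 0.41918651]
```

View pics/side3.png

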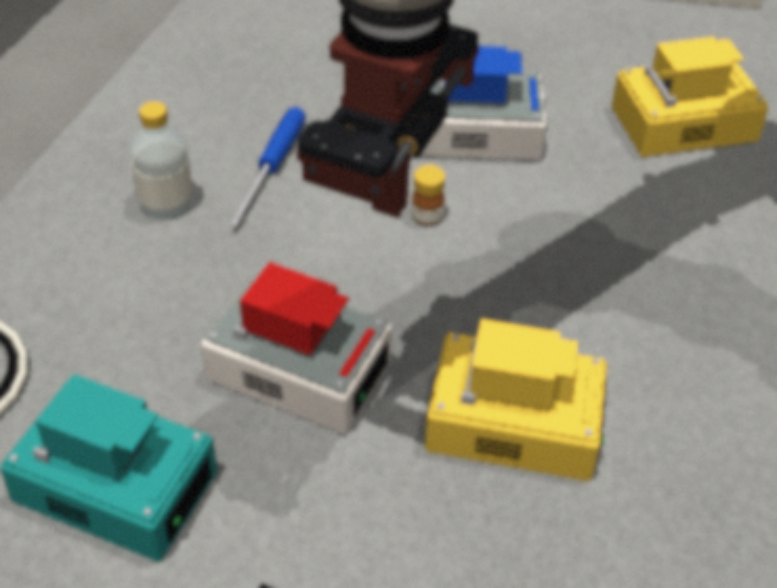

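The red guard at (295,305) is shut again, with its top at z 0.106 as it was at the start. The jar, bottle, screwdriver and blue box look untouched, and the arm is clear.

```bash
python3 -c "
from h import *
print(order.hand_in())"
```

```text
the job is handed in; nothing more can be done
None
```

The job is handed in: the red guard was tipped back, the toggle pushed on to its stop and the guard dropped shut again, all by about 25 s on the robot's clock, and the last picture showed the jar, bottle, screwdriver and blue switch apparently untouched (no verdict was returned).

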